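Sort napkin rings onto the posts they fit

TASK

Put the two dark wooden napkin rings away on the two post stands, sorted by fit: the ring with the wide bore goes over the thick post and the ring with the narrow bore over the thin post. Each ring must lie flat on its stand's foot, and be let go.

Things in the scene. Friction and masses are not known exactly. Their poses are not given: they have to be found in the camera images.
- wide_ring_center (a point): dark wooden napkin ring standing on the worktop with its bore upright: 60 mm outside diameter, 40 mm tall, 46 mm bore right through. It passes over the thick post (28 mm) with 9 mm to spare all round; it would also go over the thin post, which is wrong. Outside it looks just like the other ring. This point is the ring's centre, half-way up on its axis; z is the bore's axis
- narrow_ring_center (a point): dark wooden napkin ring standing on the worktop with its bore upright: 60 mm outside diameter, 40 mm tall, 24 mm bore right through. It passes over the thin post (8 mm) with 8 mm to spare all round; it does not pass over the 28 mm thick post. Outside it looks just like the other ring. This point is the ring's centre, half-way up on its axis; z is the bore's axis
- thick_post_foot (a point): thick post: round wooden foot, 90 mm across, 14 mm high, fixed to the worktop, with an upright steel post at its middle, 28 mm thick up to 56 mm above the worktop, then tapering to a 10 mm tip at 72 mm. Point: on the post's axis at the foot's top face, 14 mm above the worktop; z up. Wall cabinets overhang the back (0.5 m up, beyond 0.65 m ahead of the robot): keep the wrist out of there
- thin_post_foot (a point): thin post: round wooden foot, 90 mm across, 14 mm high, fixed to the worktop, with an upright steel post at its middle, 8 mm thick up to 56 mm above the worktop, then tapering to a 4 mm tip at 72 mm. Point: on the post's axis at the foot's top face, 14 mm above the worktop; z up. 

How it is judged:
At the end, for the whole second after the job is handed in: The wide-bore ring is over the thick post and the narrow-bore ring over the thin post, each within 13 mm of the post's axis, its centre 14 to 26 mm above the top of the foot (20 mm when it lies on it), level within about 10 degrees, and at rest (horizontal distance between wide_ring_center and thick_post_foot below 0.013 m and z of wide_ring_center in the frame of thick_post_foot between 0.014 and 0.026 m and angle between the z axis of wide_ring_center and the z axis of thick_post_foot, either way round below 0.17 rad and linear speed of each of wide_ring, narrow_ring below 0.02 m/s and horizontal distance between narrow_ring_center and thin_post_foot below 0.013 m and z of narrow_ring_center in the frame of thin_post_foot between 0.014 and 0.026 m and angle between the z axis of narrow_ring_center and the z axis of thin_post_foot, either way round below 0.17 rad); the robot touches nothing.
It also fails if it takes over 64 s, if anything falls off the work surface, if the arm or the gripper's body presses on something with over 40 N, if the wrist force passes 120 N, or if a joint passes its speed limit or range.

ROBOT

A 6-joint arm with a two-finger parallel gripper is mounted at the origin on a cart in front of the work surface, level with it; the furniture and walls round the work are solid. World frame = base frame: x ahead of the robot, y to its left, z up, the work surface at z = 0. Lengths are in m, angles in rad, forces in N, time in s.
With the tool pointing down it reaches from about 0.35 to 0.85 m from the base axis. Payload 8.1 kg.
Tool frame: the origin (TCP) lies between the finger pads; the fingertips stand 11 mm ahead of it and the grasp point (between the pads) lies 8 mm behind it; y points along the fingers, x is the direction in which the jaws open and shut, and the axes are right-handed (so a half turn about y gives the same grasp; the last joint's range is limited). The gripper opens to 93 mm and grips with 3 to 60 N. Pads are 15 mm wide; open, the fingers measure 128 mm over their backs; the gripper's body (75 mm by 188 mm) begins 65 mm behind the grasp point.
Start: joints at [1.016, 0.13, 1.488, -0, 1.523, -0.085], TCP at [0.272, 0.535, 0.23] pointing down, gripper open.
Joint ranges: [-2.96, 2.96], [-0.89, 2.26], [0.02, 2.5], [-1.34, 4.48], [0, 2.73], [-2.66, 2.66]. Speed limits (rad/s): [2.39, 2.39, 2.79, 3.14, 3.14, 3.14].

INTERFACE

Orientations are given as a rotation vector (axis times angle).
In Python, from plant import readout, optics, robot gives the robot as it stands.
- The arm moves only by the shell command python3 -m creep 'ROWS' [FORCE]. ROWS is JSON, a list that holds one entry, the list of rows, each a list of 7 numbers: the closure, from 0 (fully open) to 1 (shut), then the shift along the tool's x, y, z in cm, then the turn, a rotation vector about the tool's x, y, z in degrees. In form: [[[grip, x, y, z, wx, wy, wz], ...]]. A call has exactly 8 rows; each row shifts and turns the pose as measured when the row begins, along the tool's axes as they then stand; what a row does not reach is not made up. A row lasts 1/10 s, in which the tool goes at most 50 mm and 8.59 degrees, less where a joint would pass 70% of its speed; a pose out of reach is approached as far as the arm can. A call is refused whole if a number of a shift passes 5 or a number of a turn 8.59, either way. A call with a gripper value outside its range is refused whole. The fingers move at their own pace and stop on an object; FORCE is the grip in N (left out, the last holds). Time passes only in rows, so rows that do not move let the fingers close, or fill a call up. It gives the time, the measured TCP pose, the force and the opening at its end, in the units of the state.
- readout.read_state(): the state, without advancing time (a new reading comes with each control period).
- optics.read_camera(name): name is "side" or "top" or "wrist"; returns a dict with "frame" (400x640x3 uint8, red, green, blue), "depth" (400x640 float32, m along the optical axis (not along the pixel's ray), 0 where there is no reading), "intrinsics" (3x3 intrinsics, pixels), "R" (3x3) and "t" (3): a world point X has camera coordinates R X + t. Camera axes: x right, y down, z forward; pixel columns grow to the right and rows downward; lengths in m; the calibration is good to about 2 mm. A picture is of the moment at which its call begins.
- robot.close_job(): hands the job in, once; it reports no verdict.
The state is a dict: "t": time; "q": joint angles; "dq": joint speeds; "joint_torque": joint torques, N m; "tool_pos": TCP position; "orientation": TCP orientation; "force": force on the tool from outside, world axes, zero at the start; "wrist_torque": the same for the moment, N m; "opening": finger opening in m.
Only numpy, scipy, OpenCV 4.12 (cv2) and the standard library are available. Lean on these libraries where they do the work, as an engineer would, in place of code of your own. Each camera call takes 0.05 s, during which the arm holds its last target. There are 200 camera calls.

## Working session

There is one attempt and no reset: what is moved stays moved. The work goes in short steps, Python scripts to look and compute and a shell command to move; the robot and the scene stay as the last step left them, time stands still between calls to the robot, and variables do not carry over. Pictures are saved under pics/ and viewed, about 8 in all and at most 12, crops included, and the job is handed in when it is done.

```bash
mkdir -p pics; ls; python3 - <<'E'
from plant import readout, optics, robot
import cv2, numpy as np
s=readout.read_state(); print(s)
ims=[]
for n in("top","side","wrist"):
    c=optics.read_camera(n); np.savez(f"pics/{n}0.npz",**c)
    print(n,c["intrinsics"].tolist(),np.round(c["R"],3).tolist(),np.round(c["t"],3).tolist(),(-c["R"].T@c["t"]).round(3))
    cv2.imwrite(f"pics/{n}0.png",c["frame"][...,::-1])
E
```

```text
pics
{'t': 0.0, 'q': array([ 1.01556316e+00,  1.31175184e-01,  1.48921866e+00, -5.75741001e-05,
        1.52298291e+00, -8.53867970e-02]), 'dq': array([-0.00075042,  0.00023664,  0.00094599,  0.00313653, -0.00064025,
        0.00078362]), 'joint_torque': array([-9.36356591e-04, -5.59851301e+01, -4.91752160e+01,  7.66990450e-02,
        3.58949136e-02, -1.41440592e-04]), 'tool_pos': array([0.27136549, 0.53454197, 0.22861233]), 'orientation': array([-1.396437  , -0.85536581,  0.85793499]), 'force': array([ 0.30943144,  0.5883518 , -0.70290274]), 'wrist_torque': array([ 0.02648942, -0.02038612, -0.04023207]), 'opening': 0.09297921045702152}
top [[369.41581873908586, 0.0, 316.38173613227116], [0.0, 369.41581873908586, 197.61554765689237], [0.0, 0.0, 1.0]] [[-0.006, -1.0, 0.0], [-0.978, 0.006, -0.211], [0.211, -0.001, -0.978]] [-0.007, 0.499, 1.053] [ 0.266 -0.009  1.135]
side [[390.0682408231892, 0.0, 323.6065813811219], [0.0, 390.0682408231892, 199.5982339277565], [0.0, 0.0, 1.0]] [[0.992, -0.123, -0.011], [-0.085, -0.615, -0.784], [0.089, 0.779, -0.62]] [-0.51, 0.095, 0.954] [ 0.429 -0.748  0.66 ]
wrist [[289.8289415477512, 0.0, 320.68665721957257], [0.0, 289.8289415477512, 200.40680222980805], [0.0, 0.0, 1.0]] [[0.453, 0.892, -0.003], [0.861, -0.436, 0.263], [0.233, -0.122, -0.965]] [-0.598, -0.031, 0.391] [0.207 0.567 0.383]
```

View pics/top0.png

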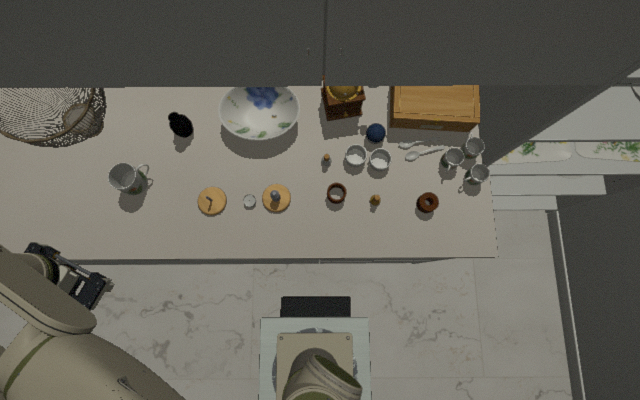

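View pics/side0.png

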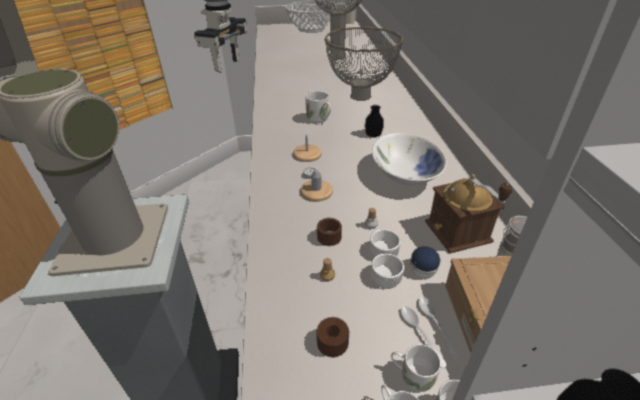

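The top view shows the thin post at about (212,200), the thick post at (276,198), the wide ring at (337,193) and the narrow ring at (428,202). There is a small white object at (250,200) between the posts. The side view agrees: the nearer ring has the narrow bore.

```bash
cat > h.py <<'E'
import numpy as np, cv2
def ray(c,uv,z):
    K,R,t=c["intrinsics"],c["R"],c["t"]
    d=(R.T@np.linalg.inv(K)@np.c_[np.asarray(uv,float).reshape(-1,2),np.ones(np.size(uv)//2)].T).T
    o=-R.T@t
    return o+d*((z-o[2])/d[:,2])[:,None]
def cloud(c):
    v,u=np.mgrid[:400,:640]; d=c["depth"]
    p=np.stack([u*d,v*d,d],-1)@np.linalg.inv(c["intrinsics"]).T
    return (p-c["t"])@c["R"]
E
python3 - <<'E'
from h import *
for n,seeds in(("top",dict(thin=(212,200),thick=(276,198),wide=(337,193),narrow=(428,202),white=(250,200),amber=(375,200),cork=(327,157))),
   ("side",dict(thin=(307,153),thick=(317,190),wide=(329,232),narrow=(333,337),white=(308,173),amber=(328,270),cork=(372,218)))):
    c=dict(np.load(f"pics/{n}0.npz")); P=cloud(c); f=c["frame"].astype(int); hsv=cv2.cvtColor(c["frame"],cv2.COLOR_RGB2HSV)
    for k,(u,v) in seeds.items():
        r=32 if n=="side" else 20
        w=np.s_[v-r:v+r,u-r:u+r]; p=P[w].reshape(-1,3); ok=(c["depth"][w].ravel()>0)
        q=p[ok&(p[:,2]>.007)]
        q=q[np.linalg.norm(q[:,:2]-ray(c,(u,v),.02)[0,:2],axis=1)<.06]
        print(n,k,"ray",ray(c,(u,v),.02)[0].round(3),"cloud n",len(q),"min",q.min(0).round(3),"max",q.max(0).round(3),"zq",np.percentile(q[:,2],[50,90]).round(3))
        if k in("wide","narrow"): m=(f.sum(2)<260)&(f[...,0]>f[...,2]+8); z=.04 if n=="top" else .04
        elif k in("thin","thick"): m=(hsv[...,1]>90)&(f[...,0]>130); z=.014
        else: continue
        mm=np.zeros((400,640),np.uint8); mm[w]=m[w]
        cs=max(cv2.findContours(mm,cv2.RETR_EXTERNAL,cv2.CHAIN_APPROX_NONE)[0],key=cv2.contourArea)
        g=ray(c,cs[:,0],z).astype(np.float32)
        (x,y),rad=cv2.minEnclosingCircle(g[:,:2]); e=cv2.fitEllipse(g[:,:2]*1000)
        print("   mask circ",np.round([x,y,rad],4),"ellipse",np.round(e[0],1),np.round(e[1],1))
    cv2.imwrite(f"pics/{n}z.png",cv2.resize(c["frame"][(170 if n=="top" else 100):(230 if n=="top" else 370),(180 if n=="top" else 270):(460 if n=="top" else 420),::-1],None,fx=2.8 if n=="top" else 2.2,fy=2.8 if n=="top" else 2.2))
E
```

```text
top thin ray [0.5   0.311 0.02 ] cloud n 639 min [0.458 0.271 0.007] max [0.554 0.357 0.075] zq [0.014 0.018]
   mask circ [0.5032 0.3147 0.0428] ellipse [503.2 314.9] [80.3 83.3]
top thick ray [0.505 0.114 0.02 ] cloud n 639 min [0.457 0.071 0.007] max [0.553 0.159 0.078] zq [0.015 0.057]
   mask circ [0.5128 0.115  0.0436] ellipse [511.4 114.5] [75.  79.9]
top wide ray [ 0.52  -0.074  0.02 ] cloud n 202 min [ 0.49  -0.117  0.007] max [ 0.562 -0.043  0.047] zq [0.039 0.043]
   mask circ [ 0.505  -0.0685  0.0435] ellipse [506.6 -68.1] [56.3 88. ]
top narrow ray [ 0.49  -0.354  0.02 ] cloud n 347 min [ 0.433 -0.379  0.007] max [ 0.518 -0.32   0.047] zq [0.04  0.044]
   mask circ [ 0.4745 -0.3423  0.0447] ellipse [ 475.9 -341.6] [60.  89.2]
top white ray [0.5   0.194 0.02 ] cloud n 244 min [0.476 0.136 0.007] max [0.536 0.23  0.021] zq [0.014 0.018]
top amber ray [ 0.497 -0.191  0.02 ] cloud n 90 min [ 0.485 -0.208  0.007] max [ 0.535 -0.16   0.057] zq [0.027 0.054]
top cork ray [ 0.637 -0.045  0.02 ] cloud n 109 min [ 0.614 -0.104  0.008] max [ 0.665 -0.026  0.057] zq [0.03  0.053]
si
[... 404 characters left out ...]
n 559 min [ 0.489 -0.101  0.007] max [ 0.548 -0.04   0.044] zq [0.029 0.041]
   mask circ [ 0.5156 -0.0874  0.046 ] ellipse [515.2 -88.2] [58.2 92.3]
side narrow ray [ 0.489 -0.348  0.02 ] cloud n 1065 min [ 0.458 -0.379  0.007] max [ 0.516 -0.319  0.044] zq [0.039 0.042]
   mask circ [ 0.4848 -0.3586  0.0387] ellipse [ 485.1 -358.8] [58.  77.6]
side white ray [0.492 0.185 0.02 ] cloud n 136 min [0.467 0.126 0.007] max [0.537 0.221 0.018] zq [0.015 0.016]
side amber ray [ 0.501 -0.188  0.02 ] cloud n 246 min [ 0.483 -0.207  0.007] max [ 0.514 -0.182  0.055] zq [0.027 0.052]
side cork ray [ 0.632 -0.034  0.02 ] cloud n 186 min [ 0.613 -0.056  0.007] max [ 0.643 -0.033  0.055] zq [0.027 0.052]
```

View pics/sidez.png

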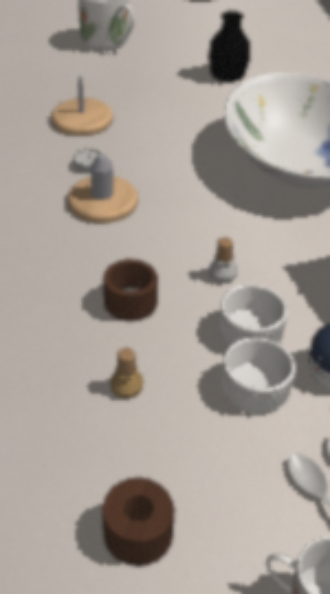

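The crop confirms that the far ring is thin-walled (wide bore) and the near one thick-walled (narrow bore). A small flat white object sits between the feet. Next I'll get the tool axes and the first transfer.

```bash
cat >> h.py <<'E'
from scipy.spatial.transform import Rotation as Ro
def go(target,zaxis=(0,0,-1),xaxis=None):
    "shift (cm, tool axes) and turn (deg, tool axes) to target"
    from plant import readout
    s=readout.read_state(); R=Ro.from_rotvec(s["orientation"]).as_matrix()
    x=np.array(xaxis if xaxis is not None else R[:,0],float); z=np.array(zaxis,float); x-=z*(x@z); x/=np.linalg.norm(x)
    T=np.c_[x,np.cross(z,x),z]
    print("t",round(s["t"],2),"pos",s["tool_pos"].round(4),"F",s["force"].round(1),"open",round(s["opening"],4),"q",s["q"].round(2))
    print("axes x",R[:,0].round(3),"y",R[:,1].round(3),"z",R[:,2].round(3))
    print("shift cm",(R.T@(np.array(target)-s["tool_pos"])*100).round(2),"turn deg",np.degrees(Ro.from_matrix(R.T@T).as_rotvec()).round(2))
E
python3 -c "
from h import *
go((.519,-.071,.2))"
```

```text
t 0.15 pos [0.2714 0.5347 0.2288] F [ 0.1  0.2 -0.3] open 0.0929 q [ 1.02  0.13  1.49  0.    1.52 -0.09]
axes x [ 0.453  0.892 -0.001] y [-0.001 -0.001 -1.   ] z [-0.892  0.453  0.   ]
shift cm [-42.79   2.94 -49.5 ] turn deg [-9.001e+01  6.000e-02 -6.000e-02]
```

```bash
python3 -m creep '[[[0,-2.8,0.3,-3.3,0,0,0],[0,-2.8,0.3,-3.3,0,0,0],[0,-2.8,0.3,-3.3,0,0,0],[0,-2.8,0.3,-3.3,0,0,0],[0,-2.8,0.3,-3.3,0,0,0],[0,-2.8,0.3,-3.3,0,0,0],[0,-2.8,0.3,-3.3,0,0,0],[0,-2.8,0.3,-3.3,0,0,0]]]' 30
python3 -c "
from h import *
go((.519,-.071,.19),)"
```

```text
t: 0.95
tool_pos: [0.4062, 0.2081, 0.2009]
orientation: [-1.393, -0.86, 0.868]
force: [0.6, -0.6, 0.7]
opening: 0.093
t 0.95 pos [0.4062 0.2081 0.2009] F [ 0.6 -0.6  0.7] open 0.093 q [ 0.36 -0.25  1.91 -0.    1.49 -0.75]
axes x [ 0.444  0.896 -0.004] y [-0.003 -0.003 -1.   ] z [-0.896  0.444  0.002]
shift cm [-19.99   1.13 -22.51] turn deg [-90.11   0.18  -0.18]
```

```bash
python3 -m creep '[[[0,-2.9,0.2,-3.2,0,0,0],[0,-2.9,0.2,-3.2,0,0,0],[0,-2.9,0.2,-3.2,0,0,0],[0,-2.9,0.2,-3.2,0,0,0],[0,-2.9,0.2,-3.2,0,0,0],[0,-2.9,0.2,-3.2,0,0,0],[0,-2.4,0.2,-2.9,0,0,0],[0,0,0,0,0,0,0]]]'
sed -i 's/def go(target,zaxis=(0,0,-1),xaxis=None)/def go(target,yaxis=(0,0,-1),xaxis=None)/; s/z=np.array(zaxis,float); x-=z\*(x@z)/y=np.array(yaxis,float); x-=y*(x@y)/; s/T=np.c_\[x,np.cross(z,x),z\]/T=np.c_[x,y,np.cross(x,y)]/' h.py
python3 - <<'E'
from h import *
from plant import optics
go((.519,-.071,.15))
c=optics.read_camera("wrist"); np.savez("pics/w1.npz",**c); cv2.imwrite("pics/w1.png",c["frame"][...,::-1])
E
```

```text
t: 1.75
tool_pos: [0.5181, -0.0847, 0.1851]
orientation: [-1.395, -0.856, 0.864]
force: [-0.2, 1.1, -0.2]
opening: 0.0935
t 1.75 pos [ 0.5181 -0.0847  0.1851] F [-0.2  1.1 -0.2] open 0.0935 q [-0.26 -0.04  1.75 -0.    1.44 -1.36]
axes x [ 0.448  0.894 -0.005] y [-0.004 -0.004 -1.   ] z [-0.894  0.448  0.002]
shift cm [1.28 3.51 0.53] turn deg [-0.1  -0.   -0.27]
```

View pics/w1.png

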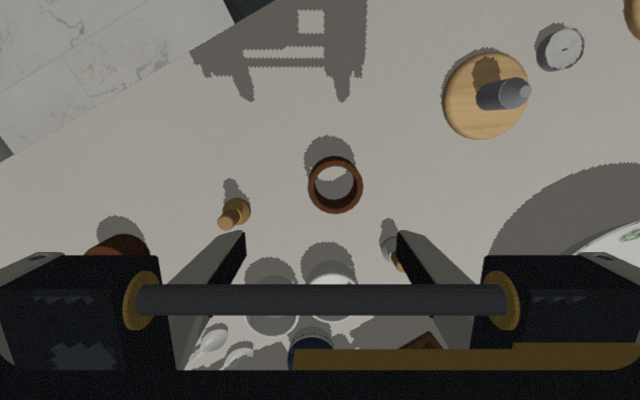

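The wrist view shows the wide ring at (336,185), the thick post foot at (487,95) and the bottle at (235,213), with the fingers straddling. I'll measure both from here.

```bash
cat >> h.py <<'E'
def ringtop(c,uv,z=.04,half=45):
    "ellipse of the dark-brown top rim near uv -> centre on plane z"
    hsv=cv2.cvtColor(c["frame"],cv2.COLOR_RGB2HSV); P=cloud(c)
    m=((P[...,2]>z-.006)&(P[...,2]<z+.008)&(c["depth"]>0)&(hsv[...,1]>70)).astype(np.uint8)
    u,v=uv; w=np.zeros_like(m); w[max(v-half,0):v+half,max(u-half,0):u+half]=1; m*=w
    cs=max(cv2.findContours(m,cv2.RETR_EXTERNAL,cv2.CHAIN_APPROX_NONE)[0],key=cv2.contourArea)
    g=ray(c,cs[:,0],z)[:,:2].astype(np.float32); e=cv2.fitEllipse(g*1000); mc=cv2.minEnclosingCircle(g*1000)
    q=P[m>0]
    print("rim ellipse mm",np.round(e[0],1),np.round(e[1],1),"circle",np.round(mc[0],1),round(mc[1],1),"cloud mid",((q.max(0)+q.min(0))/2).round(4),"z med",np.median(q[:,2]).round(4))
def foot(c,uv,half=60):
    hsv=cv2.cvtColor(c["frame"],cv2.COLOR_RGB2HSV); P=cloud(c); u,v=uv
    w=np.zeros((400,640),bool); w[max(v-half,0):v+half,max(u-half,0):u+half]=1
    m=(w&(hsv[...,1]>90)&(P[...,2]>.008)&(P[...,2]<.022)).astype(np.uint8)
    n,l,st,_=cv2.connectedComponentsWithStats(m); m=(l==1+st[1:,4].argmax()).astype(np.uint8)
    cs=np.vstack(cv2.findContours(m,cv2.RETR_EXTERNAL,cv2.CHAIN_APPROX_NONE)[0])
    g=ray(c,cs[:,0],.014)[:,:2].astype(np.float32); h=cv2.convexHull(g)[:,0]; e=cv2.fitEllipse(h*1000); mc=cv2.minEnclosingCircle(g*1000)
    ps=P[w&(P[...,2]>.03)&(P[...,2]<.08)]; 
    ps=ps[np.linalg.norm(ps[:,:2]-np.array(mc[0])/1000,axis=1)<.03]
    print("foot ellipse",np.round(e[0],1),np.round(e[1],1),"circle",np.round(mc[0],1),round(mc[1],1),"tip",ps[ps[:,2]>ps[:,2].max()-.006].mean(0).round(4))
E
python3 - <<'E'
from h import *
c=dict(np.load("pics/w1.npz")); ringtop(c,(336,185)); foot(c,(487,95))
for n,a in(("top",dict(w=(337,190),n=(428,202),t=(276,198),s=(212,200))),("side",dict(w=(329,232),n=(333,337),t=(317,190),s=(307,153)))):
    c=dict(np.load(f"pics/{n}0.npz")); print(n)
    ringtop(c,a["w"],half=20 if n=="top" else 30); ringtop(c,a["n"],half=20 if n=="top" else 30); foot(c,a["t"],22); foot(c,a["s"],22)
E
```

```text
rim ellipse mm [519. -70.] [56.6 57.8] circle [518.8 -70. ] 29.4 cloud mid [ 0.5192 -0.0701  0.038 ] z med 0.0393
foot ellipse [508.1 113.4] [86.6 88. ] circle [508.3 113.2] 44.1 tip [0.5088 0.1147 0.0702]
top
rim ellipse mm [519.6 -70.6] [55.7 56.1] circle [519.2 -70.9] 29.4 cloud mid [ 0.5191 -0.0702  0.0406] z med 0.0406
rim ellipse mm [ 488.2 -349. ] [55.8 57.6] circle [ 488. -349.] 29.8 cloud mid [ 0.4884 -0.3497  0.0409] z med 0.0411
foot ellipse [508.5 115. ] [86.8 87.7] circle [508.4 115.2] 44.1 tip [0.5106 0.1157 0.0744]
foot ellipse [500.6 314.3] [86.6 87.6] circle [500.1 314.5] 44.4 tip [0.5011 0.3157 0.074 ]
side
rim ellipse mm [518.1 -73.6] [54.1 60. ] circle [518.4 -73.1] 31.4 cloud mid [ 0.5182 -0.0709  0.039 ] z med 0.0395
rim ellipse mm [ 487.  -350.5] [55.6 59. ] circle [ 487.2 -350.5] 30.2 cloud mid [ 0.4871 -0.3501  0.0392] z med 0.0404
foot ellipse [507.9 110.1] [81.8 86.2] circle [507.4 110.2] 43.5 tip [0.5069 0.1161 0.0721]
foot ellipse [499.  308.2] [80.9 88.9] circle [499.7 308.8] 44.6 tip [0.4998 0.3177 0.071 ]
```

```bash
python3 -m creep '[[[0,0.8,1,0.3,0,0,-0.1],[0,0.55,2,0.28,0,0,-0.1],[0,0,3,0,0,0,-0.1],[0,0,3,0,0,0,0],[0,0,3,0,0,0,0],[0,0,2.5,0,0,0,0],[0,0,1.2,0,0,0,0],[0,0,0,0,0,0,0]]]'
python3 -c "
from h import *
go((.519,-.070,.02))"
```

```text
t: 2.6
tool_pos: [0.5145, -0.0532, 0.0197]
orientation: [-1.383, -0.868, 0.866]
force: [0.2, -0.6, -0.3]
opening: 0.0933
t 2.6 pos [ 0.5145 -0.0532  0.0197] F [ 0.2 -0.6 -0.3] open 0.0933 q [-0.21  0.12  1.9   0.01  1.12 -1.33]
axes x [0.439 0.898 0.005] y [-0.003  0.007 -1.   ] z [-0.898  0.439  0.005]
shift cm [-1.31 -0.04 -1.14] turn deg [-0.3   0.    0.28]
```

```bash
python3 -m creep '[[[0,-0.6,0,-0.6,-0.3,0,0.3],[0,-0.5,0,-0.4,0,0,0],[0,0,0,0,0,0,0],[0,0,0,0,0,0,0],[0,0,0,0,0,0,0],[0,0,0,0,0,0,0],[0,0,0,0,0,0,0],[0,0,0,0,0,0,0]]]'
python3 -c "
from h import *
go((.519,-.070,.02))"
```

```text
t: 3.4
tool_pos: [0.5233, -0.0688, 0.0257]
orientation: [-1.398, -0.875, 0.864]
force: [0.3, -0.8, -0.2]
opening: 0.0928
t 3.4 pos [ 0.5233 -0.0688  0.0257] F [ 0.3 -0.8 -0.2] open 0.0928 q [-0.23  0.13  1.88 -0.    1.12 -1.34]
axes x [0.439 0.899 0.001] y [ 0.009 -0.003 -1.   ] z [-0.899  0.439 -0.009]
shift cm [-0.3   0.56  0.34] turn deg [ 0.53 -0.    0.09]
```

```bash
python3 -m creep '[[[0,-0.15,0.3,0.15,0.3,0,0],[0,-0.1,0.2,0.15,0.2,0,0],[0,0,0,0,0,0,0],[0,0,0,0,0,0,0],[0,0,0,0,0,0,0],[0,0,0,0,0,0,0],[0,0,0,0,0,0,0],[0,0,0,0,0,0,0]]]'
python3 -c "
from h import *
go((.519,-.070,.02))"
```

```text
t: 4.2
tool_pos: [0.5187, -0.0696, 0.0197]
orientation: [-1.389, -0.869, 0.868]
force: [-0.6, -0.2, -0.2]
opening: 0.0932
t 4.2 pos [ 0.5187 -0.0696  0.0197] F [-0.6 -0.2 -0.2] open 0.0932 q [-0.23  0.14  1.89  0.    1.12 -1.35]
axes x [0.438 0.899 0.001] y [-0.001  0.002 -1.   ] z [-0.899  0.438  0.001]
shift cm [-0.02 -0.03 -0.05] turn deg [-0.08  0.    0.07]
```

```bash
python3 -m creep '[[[0.8,0,0,0,0,0,0],[0.8,0,0,0,0,0,0],[0.8,0,0,0,0,0,0],[0.8,0,0,0,0,0,0],[0.8,0,0,0,0,0,0],[0.8,0,0,0,0,0,0],[0.8,0,0,0,0,0,0],[0.8,0,0,0,0,0,0]]]' 30
python3 -c "
from h import *
go((.508,.114,.13))"
```

```text
t: 5.0
tool_pos: [0.5188, -0.0696, 0.0199]
orientation: [-1.389, -0.869, 0.868]
force: [-0.4, 0.4, -0.5]
opening: 0.0585
t 5.0 pos [ 0.5188 -0.0696  0.0199] F [-0.4  0.4 -0.5] open 0.0585 q [-0.23  0.14  1.89  0.    1.12 -1.35]
axes x [0.438 0.899 0.001] y [-0.     0.002 -1.   ] z [-0.899  0.438  0.001]
shift cm [ 16.04 -10.98   9.03] turn deg [-0.06  0.    0.08]
```

```bash
python3 -m creep '[[[0.8,0,-1,0,0,0,0],[0.8,0,-2,0,0,0,0],[0.8,0,-2.5,0,0,0,0],[0.8,0,-2.5,0,0,0,0],[0.8,0,-2,0,0,0,0],[0.8,0,-1,0,0,0,0],[0.8,0.5,0,0.3,0,0,0],[0.8,1,0,0.6,0,0,0]]]' 30
python3 -c "
from h import *
go((.508,.114,.13))"
```

```text
t: 5.8
tool_pos: [0.516, -0.0522, 0.1359]
orientation: [-1.388, -0.866, 0.868]
force: [0.1, -0.2, -1.4]
opening: 0.059
t 5.8 pos [ 0.516  -0.0522  0.1359] F [ 0.1 -0.2 -1.4] open 0.059 q [-0.2  -0.02  1.82  0.    1.35 -1.32]
axes x [0.44  0.898 0.001] y [-0.002  0.002 -1.   ] z [-0.898  0.44   0.003]
shift cm [14.57  0.62  8.03] turn deg [-0.16  0.    0.04]
```

```bash
python3 -m creep '[[[0.8,2.5,0,1.4,0,0,0],[0.8,3,0,1.65,0,0,0],[0.8,3,0,1.65,0,0,0],[0.8,2.5,0,1.4,0,0,0],[0.8,1.8,0,1,0,0,0],[0.8,0.8,0,0.4,0,0,0],[0.8,0,0,0,0,0,0],[0.8,0,0,0,0,0,0]]]' 30
python3 - <<'E'
from h import *
from plant import optics
go((.508,.114,.13))
c=optics.read_camera("wrist"); np.savez("pics/w2.npz",**c); cv2.imwrite("pics/w2.png",c["frame"][...,::-1])
E
```

```text
t: 6.6
tool_pos: [0.4998, 0.1141, 0.1258]
orientation: [-1.378, -0.856, 0.879]
force: [0.5, -0.3, -0.7]
opening: 0.0586
t 6.6 pos [0.4998 0.1141 0.1258] F [ 0.5 -0.3 -0.7] open 0.0586 q [ 0.12 -0.01  1.83  0.    1.34 -1.  ]
axes x [ 0.438  0.899 -0.006] y [-0.018  0.002 -1.   ] z [-0.899  0.438  0.017]
shift cm [ 0.34 -0.44 -0.73] turn deg [-0.99 -0.   -0.34]
```

View pics/w2.png

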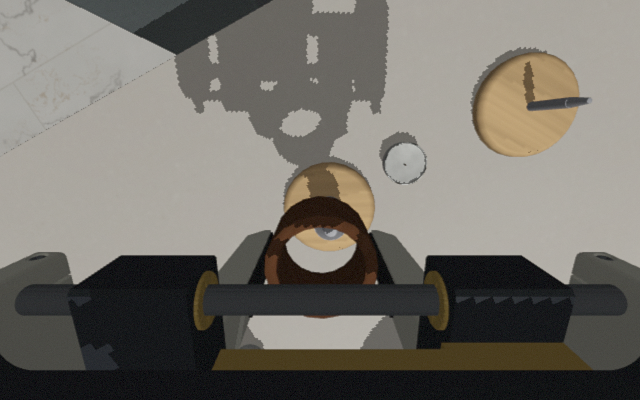

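The ring is held at (322,258) and level between the pads. The thick foot is below it at (330,205) and the thin foot is at (527,105). Next I'll correct the position and measure the held ring's offset.

```bash
python3 -m creep '[[[0.8,0.2,-0.3,-0.4,-0.5,0,-0.2],[0.8,0.1,-0.1,-0.3,-0.4,0,-0.1],[0.8,0,0,0,0,0,0],[0.8,0,0,0,0,0,0],[0.8,0,0,0,0,0,0],[0.8,0,0,0,0,0,0],[0.8,0,0,0,0,0,0],[0.8,0,0,0,0,0,0]]]' 30
python3 - <<'E'
from h import *
from plant import optics,readout
c=dict(np.load("pics/w2.npz")); foot(c,(527,105))
go((.508,.114,.13))
c=optics.read_camera("wrist"); np.savez("pics/w3.npz",**c)
zt=readout.read_state()["tool_pos"][2]+.02; print(zt)
ringtop(c,(322,258),z=zt,half=70)
P=cloud(c); print(P[225:290:8,322].round(3).tolist())
E
```

```text
t: 7.45
tool_pos: [0.5091, 0.11, 0.1303]
orientation: [-1.393, -0.865, 0.865]
force: [-0.1, 0.2, -0.6]
opening: 0.0585
foot ellipse [499.8 312.8] [86.2 88.4] circle [500.3 312.7] 44.4 tip [0.5007 0.315  0.0682]
t 7.45 pos [0.5091 0.11   0.1303] F [-0.1  0.2 -0.6] open 0.0585 q [ 0.11 -0.01  1.82 -0.    1.33 -1.  ]
axes x [ 0.443  0.896 -0.   ] y [ 0.    -0.001 -1.   ] z [-0.896  0.443 -0.001]
shift cm [0.31 0.03 0.28] turn deg [ 0.04  0.   -0.02]
0.15030983097387232
rim ellipse mm [506.4 110.8] [48.9 56.6] circle [510.1 108.7] 31.5 cloud mid [0.5091 0.1097 0.1513] z med 0.1497
[[0.488, 0.12, 0.15], [0.541, 0.095, 0.014], [0.555, 0.088, -0.001], [0.562, 0.084, -0.0], [0.571, 0.08, 0.0], [0.579, 0.076, 0.0], [0.531, 0.099, 0.113], [0.531, 0.099, 0.123], [0.482, 0.123, 0.218]]
```

```bash
python3 -m creep '[[[0.8,0.15,0.5,0.15,0,0,0],[0.8,0.1,1,0.1,0,0,0],[0.8,0,1,0,0,0,0],[0.8,0,0.5,0,0,0,0],[0.8,0,0,0,0,0,0],[0.8,0,0,0,0,0,0],[0.8,0,0,0,0,0,0],[0.8,0,0,0,0,0,0]]]' 30
python3 -c "
from h import *
go((.508,.114,.036))"
```

```text
t: 8.3
tool_pos: [0.5068, 0.1138, 0.0963]
orientation: [-1.392, -0.863, 0.867]
force: [0.3, 0.4, -1.1]
opening: 0.0589
t 8.3 pos [0.5068 0.1138 0.0963] F [ 0.3  0.4 -1.1] open 0.0589 q [ 0.12  0.02  1.85 -0.    1.27 -0.99]
axes x [ 0.443  0.897 -0.002] y [-0.002 -0.001 -1.   ] z [-0.897  0.443  0.001]
shift cm [ 0.08  6.03 -0.1 ] turn deg [-0.07 -0.   -0.09]
```

```bash
python3 -m creep '[[[0.8,0,1,-0.1,0,0,0],[0.8,0,1.3,0,0,0,0],[0.8,0,1.3,0,0,0,0],[0.8,0,1,0,0,0,0],[0.8,0,0.7,0,0,0,0],[0.8,0,0.3,0,0,0,0],[0.8,0,0,0,0,0,0],[0.8,0,0,0,0,0,0]]]' 30
python3 -c "
from h import *
go((.508,.114,.036))"
```

```text
t: 9.1
tool_pos: [0.5071, 0.1131, 0.0344]
orientation: [-1.391, -0.862, 0.867]
force: [0.2, -0.7, -1.1]
opening: 0.0589
t 9.1 pos [0.5071 0.1131 0.0344] F [ 0.2 -0.7 -1.1] open 0.0589 q [ 0.12  0.11  1.89 -0.    1.15 -0.99]
axes x [ 0.443  0.897 -0.002] y [-0.003 -0.001 -1.   ] z [-0.897  0.443  0.002]
shift cm [ 0.12 -0.16 -0.04] turn deg [-0.14 -0.   -0.14]
```

```bash
python3 -m creep '[[[0,0,0,0,0,0,0],[0,0,0,0,0,0,0],[0,0,0,0,0,0,0],[0,0,0,0,0,0,0],[0,0,-1,0,0,0,0],[0,0,-2,0,0,0,0],[0,0,-2.5,0,0,0,0],[0,0,-3,0,0,0,0]]]' 30
python3 -c "
from h import *
go((.4875,-.350,.15))"
```

```text
t: 9.9
tool_pos: [0.5054, 0.1129, 0.1215]
orientation: [-1.389, -0.859, 0.871]
force: [0.0, 0.4, -0.0]
opening: 0.093
t 9.9 pos [0.5054 0.1129 0.1215] F [ 0.   0.4 -0. ] open 0.093 q [ 0.12 -0.    1.83 -0.    1.32 -0.99]
axes x [ 0.443  0.897 -0.005] y [-0.008 -0.002 -1.   ] z [-0.897  0.443  0.006]
shift cm [-42.31  -2.76 -18.88] turn deg [-0.35 -0.   -0.28]
```

```bash
python3 -m creep '[[[0,-2,-1.2,-0.9,0,0,0],[0,-3.5,-1,-1.6,0,0,0],[0,-4,-0.5,-1.8,0,0,0],[0,-4,0,-1.8,0,0,0],[0,-4,0,-1.8,0,0,0],[0,-4,0,-1.8,0,0,0],[0,-4,0,-1.8,0,0,0],[0,-3.5,0,-1.6,0,0,0]]]' 30
python3 - <<'E'
from h import *
from plant import optics
go((.4875,-.350,.15))
c=optics.read_camera("top"); np.savez("pics/t4.npz",**c)
ringtop(c,(276,193),z=.054,half=18)
cv2.imwrite("pics/t4.png",cv2.resize(c["frame"][170:230,180:460,::-1],None,fx=2.8,fy=2.8))
E
```

```text
t: 10.7
tool_pos: [0.501, -0.2119, 0.1664]
orientation: [-1.399, -0.882, 0.865]
force: [0.2, 0.4, 0.0]
opening: 0.0932
t 10.7 pos [ 0.501  -0.2119  0.1664] F [0.2 0.4 0. ] open 0.0932 q [-0.5   0.    1.74  0.    1.39 -1.62]
axes x [0.434 0.901 0.003] y [ 0.014 -0.003 -1.   ] z [-0.901  0.434 -0.014]
shift cm [-13.03   1.66  -4.76] turn deg [ 0.79 -0.    0.19]
rim ellipse mm [507.7 110.3] [56.6 57.2] circle [507.6 110.5] 30.0 cloud mid [0.5078 0.1096 0.0548] z med 0.0542
```

View pics/t4.png

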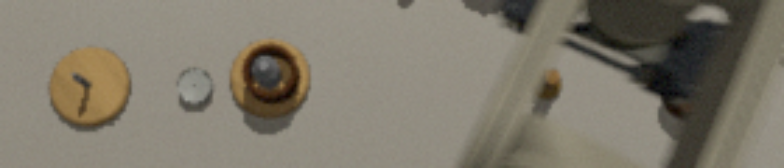

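The wide ring is on the thick post: its rim height is 54 mm and it is about 4 mm off axis. On to the narrow ring.

```bash
python3 -m creep '[[[0,-3,0,-1.1,0.3,0,0.1],[0,-3.2,0,-1.2,0.3,0,0.1],[0,-3,0,-1.1,0.2,0,0],[0,-1.8,0,-0.7,0,0,0],[0,-0.8,0,-0.3,0,0,0],[0,0,0,0,0,0,0],[0,0,0,0,0,0,0],[0,0,0,0,0,0,0]]]' 30
python3 - <<'E'
from h import *
from plant import optics
go((.4875,-.350,.02))
c=optics.read_camera("wrist"); np.savez("pics/w5.npz",**c)
i=np.argmin(np.where(c["depth"]>0,np.linalg.norm(cloud(c)-[.4875,-.35,.04],axis=2),9)); v,u=divmod(i,640); print(u,v)
ringtop(c,(u,v),half=50)
go((.4875,-.350,.02))
E
```

```text
t: 11.55
tool_pos: [0.4886, -0.347, 0.1721]
orientation: [-1.396, -0.869, 0.868]
force: [-0.5, -0.6, 0.0]
opening: 0.0929
t 11.55 pos [ 0.4886 -0.347   0.1721] F [-0.5 -0.6  0. ] open 0.0929 q [-0.7   0.16  1.57 -0.    1.41 -1.82]
axes x [ 0.439  0.899 -0.002] y [ 0.003 -0.004 -1.   ] z [-0.899  0.439 -0.005]
shift cm [-0.28 15.21  0.04] turn deg [ 0.28  0.   -0.13]
314 185
rim ellipse mm [ 487.7 -349. ] [56.8 57.9] circle [ 487.6 -349.3] 29.4 cloud mid [ 0.488  -0.3492  0.0379] z med 0.0395
t 11.6 pos [ 0.4886 -0.3468  0.1721] F [ 0.3 -0.7  0.1] open 0.0932 q [-0.7   0.16  1.57 -0.    1.41 -1.82]
axes x [ 0.439  0.899 -0.002] y [ 0.003 -0.004 -1.   ] z [-0.899  0.439 -0.005]
shift cm [-0.3  15.21  0.04] turn deg [ 0.28  0.   -0.13]
```

```bash
python3 -m creep '[[[0,-0.2,1.5,0,0.2,0,-0.1],[0,0,3,0,0,0,0],[0,0,3,0,0,0,0],[0,0,3,0,0,0,0],[0,0,2.5,0,0,0,0],[0,0,1.4,0,0,0,0],[0,0,0.6,0,0,0,0],[0,0,0,0,0,0,0]]]' 30
python3 -c "
from h import *
go((.4877,-.3492,.02))"
```

```text
t: 12.4
tool_pos: [0.4883, -0.3434, 0.0123]
orientation: [-1.387, -0.874, 0.873]
force: [0.7, 0.6, -0.7]
opening: 0.0926
t 12.4 pos [ 0.4883 -0.3434  0.0123] F [ 0.7  0.6 -0.7] open 0.0926 q [-0.7   0.33  1.68  0.    1.14 -1.82]
axes x [0.433 0.901 0.001] y [-0.     0.001 -1.   ] z [-0.901  0.433  0.001]
shift cm [-0.54 -0.77 -0.19] turn deg [-0.03  0.    0.05]
```

```bash
python3 -m creep '[[[0,-0.3,-0.4,-0.1,0,0,0],[0,-0.2,-0.3,-0.1,0,0,0],[0,0,0,0,0,0,0],[0,0,0,0,0,0,0],[0,0,0,0,0,0,0],[0,0,0,0,0,0,0],[0,0,0,0,0,0,0],[0,0,0,0,0,0,0]]]' 30
python3 -c "
from h import *
go((.4877,-.3492,.02))"
```

```text
t: 13.2
tool_pos: [0.4914, -0.3524, 0.0262]
orientation: [-1.397, -0.877, 0.872]
force: [-0.3, -0.2, -0.2]
opening: 0.0928
t 13.2 pos [ 0.4914 -0.3524  0.0262] F [-0.3 -0.2 -0.2] open 0.0928 q [-0.71  0.32  1.66  0.    1.15 -1.83]
axes x [ 0.433  0.901 -0.002] y [ 0.007 -0.005 -1.   ] z [-0.901  0.433 -0.009]
shift cm [0.13 0.62 0.47] turn deg [ 0.51  0.   -0.1 ]
```

```bash
python3 -m creep '[[[0,0.1,0.3,0.25,0.3,0,-0.1],[0,0,0.2,0.15,0.2,0,0],[0,0,0,0,0,0,0],[0,0,0,0,0,0,0],[0,0,0,0,0,0,0],[0,0,0,0,0,0,0],[0,0,0,0,0,0,0],[0,0,0,0,0,0,0]]]' 30
python3 -c "
from h import *
go((.4877,-.3492,.02))"
```

```text
t: 14.0
tool_pos: [0.4875, -0.349, 0.02]
orientation: [-1.386, -0.873, 0.874]
force: [0.3, 0.3, 0.5]
opening: 0.0931
t 14.0 pos [ 0.4875 -0.349   0.02  ] F [0.3 0.3 0.5] open 0.0931 q [-0.71  0.32  1.67  0.    1.15 -1.83]
axes x [0.433 0.901 0.001] y [-0.002  0.001 -1.   ] z [-0.901  0.433  0.002]
shift cm [-0.01 -0.01 -0.03] turn deg [-0.11  0.    0.04]
```

```bash
python3 -m creep '[[[0.8,0,0,0,0,0,0],[0.8,0,0,0,0,0,0],[0.8,0,0,0,0,0,0],[0.8,0,0,0,0,0,0],[0.8,0,0,0,0,0,0],[0.8,0,0,0,0,0,0],[0.8,0,0,0,0,0,0],[0.8,0,0,0,0,0,0]]]' 30
python3 -m creep '[[[0.8,0,-1,0,0,0,0],[0.8,0,-2,0,0,0,0],[0.8,0,-2.5,0,0,0,0],[0.8,0,-2.5,0,0,0,0],[0.8,0,-2.5,0,0,0,0],[0.8,0,-2,0,0,0,0],[0.8,0,-0.5,0,0,0,0],[0.8,0,0,0,0,0,0]]]' 30
python3 -c "
from h import *
go((.5,.314,.15))"
```

```text
t: 14.8
tool_pos: [0.4877, -0.3491, 0.0202]
orientation: [-1.387, -0.873, 0.873]
force: [-0.1, -0.1, 0.2]
opening: 0.0603
t: 15.6
tool_pos: [0.4869, -0.3485, 0.1577]
orientation: [-1.385, -0.872, 0.874]
force: [-0.2, -0.2, -1.3]
opening: 0.0606
t 15.6 pos [ 0.4869 -0.3485  0.1577] F [-0.2 -0.2 -1.3] open 0.0606 q [-0.71  0.17  1.57  0.    1.4  -1.83]
axes x [0.433 0.901 0.001] y [-0.003  0.002 -1.   ] z [-0.901  0.433  0.003]
shift cm [60.28  0.91 27.5 ] turn deg [-0.19  0.    0.05]
```

```bash
python3 -m creep '[[[0.8,1.5,0,0.7,0,0,0],[0.8,3,0,1.4,0,0,0],[0.8,3.6,0,1.6,0,0,0],[0.8,3.6,0,1.6,0,0,0],[0.8,3.6,0,1.6,0,0,0],[0.8,3.6,0,1.6,0,0,0],[0.8,3.6,0,1.6,0,0,0],[0.8,3.6,0,1.6,0,0,0]]]' 30
python3 -c "
from h import *
go((.5,.314,.15))"
```

```text
t: 16.4
tool_pos: [0.4866, -0.0484, 0.1469]
orientation: [-1.372, -0.858, 0.873]
force: [0.6, 0.9, -0.7]
opening: 0.0602
t 16.4 pos [ 0.4866 -0.0484  0.1469] F [ 0.6  0.9 -0.7] open 0.0602 q [-0.21 -0.1   1.87  0.01  1.39 -1.33]
axes x [0.44  0.898 0.001] y [-0.018  0.01  -1.   ] z [-0.898  0.439  0.02 ]
shift cm [3.314e+01 3.000e-02 1.473e+01] turn deg [-1.16  0.    0.08]
```

```bash
python3 -m creep '[[[0.8,3.6,0,1.6,-0.3,0,0],[0.8,3.6,0,1.6,-0.3,0,0],[0.8,3.6,0,1.6,-0.3,0,0],[0.8,3.6,0,1.6,-0.2,0,0],[0.8,3.6,0,1.6,0,0,0],[0.8,3.6,0,1.6,0,0,0],[0.8,2.5,0,1.1,0,0,0],[0.8,1.2,0,0.5,0,0,0]]]' 30
python3 -c "
from h import *
go((.5,.314,.13))"
```

```text
t: 17.2
tool_pos: [0.481, 0.2473, 0.1349]
orientation: [-1.377, -0.858, 0.884]
force: [-0.3, -0.6, -0.6]
opening: 0.0602
t 17.2 pos [0.481  0.2473 0.1349] F [-0.3 -0.6 -0.6] open 0.0602 q [ 0.37  0.05  1.75  0.01  1.36 -0.75]
axes x [ 0.434  0.901 -0.008] y [-0.02   0.001 -1.   ] z [-0.901  0.434  0.018]
shift cm [6.84 0.46 1.18] turn deg [-1.05 -0.   -0.43]
```

```bash
python3 -m creep '[[[0.8,2,0,0.3,-0.3,0,-0.2],[0.8,2,0,0.3,-0.3,0,-0.2],[0.8,1.3,0,0.2,-0.3,0,0],[0.8,0.6,0,0.1,0,0,0],[0.8,0,0,0,0,0,0],[0.8,0,0,0,0,0,0],[0.8,0,0,0,0,0,0],[0.8,0,0,0,0,0,0]]]' 30
python3 - <<'E'
from h import *
from plant import optics,readout
go((.5,.314,.13))
c=optics.read_camera("wrist"); np.savez("pics/w6.npz",**c); cv2.imwrite("pics/w6.png",c["frame"][...,::-1])
s=readout.read_state(); ringtop(c,(322,258),z=s["tool_pos"][2]+.02,half=70); print(s["tool_pos"])
E
```

```text
t: 18.0
tool_pos: [0.4934, 0.3039, 0.1285]
orientation: [-1.387, -0.862, 0.884]
force: [0.4, -0.5, -0.5]
opening: 0.0604
t 18.0 pos [0.4934 0.3039 0.1285] F [ 0.4 -0.5 -0.5] open 0.0604 q [ 0.46  0.16  1.65  0.    1.35 -0.66]
axes x [ 0.433  0.901 -0.01 ] y [-0.012 -0.006 -1.   ] z [-0.901  0.433  0.008]
shift cm [ 1.19 -0.16 -0.15] turn deg [-0.48 -0.   -0.59]
rim ellipse mm [486.7 307.4] [40.7 62.8] circle [494.7 303.4] 31.8 cloud mid [0.4932 0.3039 0.1496] z med 0.1478
[0.49349555 0.30392522 0.12856572]
```

View pics/w6.png

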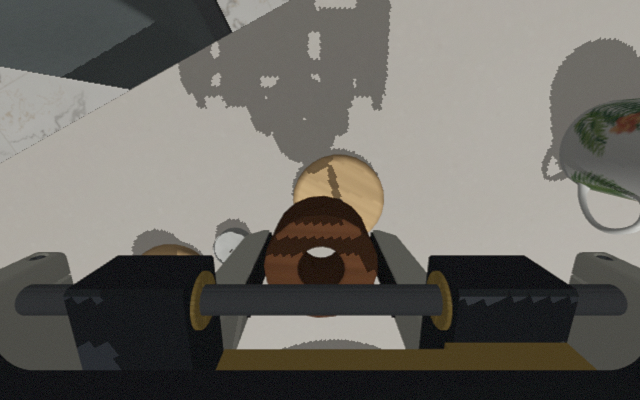

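The narrow ring is held level at (322,258), with the thin foot just beyond it at (338,195). I'll align and lower.

```bash
python3 -m creep '[[[0.8,0.5,0,-0.1,-0.2,0,-0.3],[0.8,0.4,0,-0.05,-0.2,0,-0.2],[0.8,0.15,0,0,0,0,0],[0.8,0,0,0,0,0,0],[0.8,0,0,0,0,0,0],[0.8,0,0,0,0,0,0],[0.8,0,0,0,0,0,0],[0.8,0,0,0,0,0,0]]]' 30
python3 -c "
from h import *
go((.5003,.314,.1))"
```

```text
t: 18.85
tool_pos: [0.5003, 0.313, 0.1289]
orientation: [-1.389, -0.872, 0.873]
force: [-0.3, -0.5, 0.1]
opening: 0.0603
t 18.85 pos [0.5003 0.313  0.1289] F [-0.3 -0.5  0.1] open 0.0603 q [ 0.47  0.17  1.63  0.    1.34 -0.65]
axes x [ 0.434  0.901 -0.   ] y [-0. -0. -1.] z [-0.901  0.434  0.   ]
shift cm [0.09 2.89 0.04] turn deg [-0.01 -0.   -0.02]
```

```bash
python3 -m creep '[[[0.8,0.1,0.7,0,0,0,0],[0.8,0,1,0,0,0,0],[0.8,0,0.8,0,0,0,0],[0.8,0,0.3,0,0,0,0],[0.8,0,0,0,0,0,0],[0.8,0,0,0,0,0,0],[0.8,0,0,0,0,0,0],[0.8,0,0,0,0,0,0]]]' 30
python3 -c "
from h import *
go((.5003,.314,.036))"
```

```text
t: 19.65
tool_pos: [0.5, 0.3136, 0.0973]
orientation: [-1.388, -0.871, 0.874]
force: [-0.2, -0.2, -0.9]
opening: 0.0603
t 19.65 pos [0.5    0.3136 0.0973] F [-0.2 -0.2 -0.9] open 0.0603 q [ 0.47  0.21  1.65  0.    1.29 -0.65]
axes x [ 0.434  0.901 -0.002] y [-0.002 -0.001 -1.   ] z [-0.901  0.434  0.001]
shift cm [ 0.06  6.13 -0.01] turn deg [-0.08 -0.   -0.11]
```

```bash
python3 -m creep '[[[0.8,0,1,0,0,0,0],[0.8,0,1.3,0,0,0,0],[0.8,0,1.3,0,0,0,0],[0.8,0,1,0,0,0,0],[0.8,0,0.7,0,0,0,0],[0.8,0,0.3,0,0,0,0],[0.8,0,0,0,0,0,0],[0.8,0,0,0,0,0,0]]]' 30
python3 -c "
from h import *
go((.5003,.314,.036))"
```

```text
t: 20.45
tool_pos: [0.4992, 0.3131, 0.0351]
orientation: [-1.388, -0.869, 0.876]
force: [0.7, -0.5, -0.7]
opening: 0.0602
t 20.45 pos [0.4992 0.3131 0.0351] F [ 0.7 -0.5 -0.7] open 0.0602 q [ 0.47  0.28  1.69  0.    1.18 -0.65]
axes x [ 0.434  0.901 -0.003] y [-0.004 -0.002 -1.   ] z [-0.901  0.434  0.002]
shift cm [ 0.13 -0.09 -0.06] turn deg [-0.14 -0.   -0.18]
```

Ring bottom is about 1 mm above the foot. I'll release, retreat upward and back, and check.

```bash
python3 -m creep '[[[0,0,0,0,0,0,0],[0,0,0,0,0,0,0],[0,0,0,0,0,0,0],[0,0,0,0,0,0,0],[0,0,-1,0,0,0,0],[0,0,-2,0,0,0,0],[0,0,-3,0,0,0,0],[0,0,-3,0,0,0,0]]]' 30
python3 -m creep '[[[0,0,-3,0,0,0,0],[0,2,-1,2,0,0,0],[0,2,0,3,0,0,0],[0,2,0,3,0,0,0],[0,2,0,3,0,0,0],[0,2,0,2,0,0,0],[0,1,0,1,0,0,0],[0,0,0,0,0,0,0]]]'
python3 - <<'E'
from h import *
from plant import optics
go((.3,.45,.2))
for n,a,b,h in(("top",(276,193),(212,195),18),("side",(317,180),(307,145),24)):
    c=optics.read_camera(n); np.savez(f"pics/{n}9.npz",**c); cv2.imwrite(f"pics/{n}9.png",c["frame"][...,::-1])
    for u in(a,b):
        try: ringtop(c,u,z=.054,half=h)
        except Exception as e: print(n,u,e)
t=cv2.imread("pics/top9.png")[150:250,150:350]; s=cv2.imread("pics/side9.png")[110:230,250:400]
t=cv2.resize(t,(760,380));s=cv2.resize(s,(260,208))
cv2.imwrite("pics/fin.png",np.vstack([t,cv2.copyMakeBorder(s,0,0,0,500,0)]))
E
```

```text
t: 21.25
tool_pos: [0.4976, 0.3123, 0.1269]
orientation: [-1.388, -0.865, 0.88]
force: [-0.0, 0.2, 0.8]
opening: 0.0929
t: 22.05
tool_pos: [0.4221, 0.4798, 0.1855]
orientation: [-1.388, -0.879, 0.861]
force: [-0.1, -0.4, 0.0]
opening: 0.0931
t 22.05 pos [0.4221 0.4798 0.1855] F [-0.1 -0.4  0. ] open 0.0931 q [ 0.77  0.25  1.44 -0.    1.45 -0.35]
axes x [0.437 0.9   0.01 ] y [ 0.009  0.007 -1.   ] z [-0.9    0.437 -0.005]
shift cm [-8.   -1.58  9.68] turn deg [ 0.27 -0.    0.57]
rim ellipse mm [507.8 110.1] [56.7 57.1] circle [508.3 110.3] 29.9 cloud mid [0.5075 0.1095 0.0542] z med 0.0546
rim ellipse mm [499.6 309.9] [55.4 59.2] circle [498.8 309.1] 31.2 cloud mid [0.5    0.3097 0.054 ] z med 0.0547
rim ellipse mm [506.2 108.4] [50.7 59. ] circle [506.6 106.5] 31.2 cloud mid [0.5053 0.1086 0.053 ] z med 0.0539
rim ellipse mm [498.4 306.5] [52.1 57.5] circle [498.  306.1] 31.7 cloud mid [0.4984 0.3098 0.0537] z med 0.055
```

View pics/fin.png

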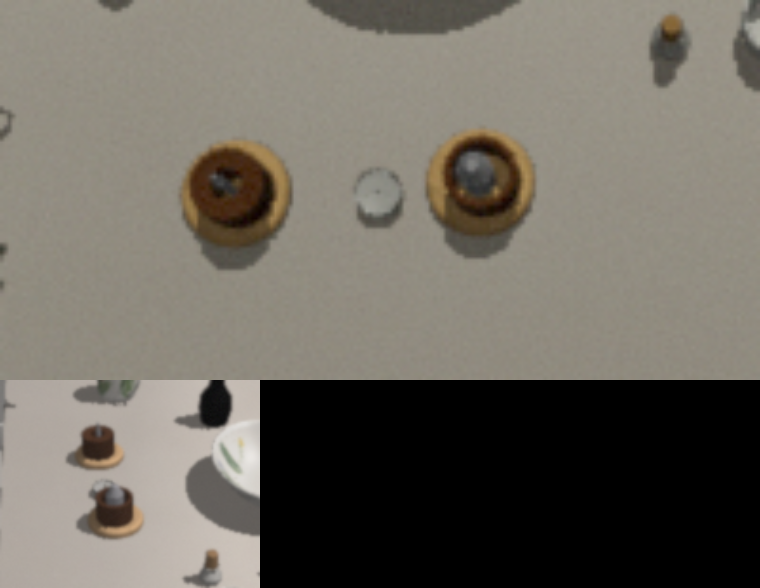

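Both rings sit flat on their feet with the posts through the bores: narrow on thin at (230,188), wide on thick at (482,178). Handing in.

```bash
python3 -c "
from plant import robot; print(robot.close_job())"
```

```text
the job is handed in; nothing more can be done
None
```

I put the wide-bore ring over the thick post and the narrow-bore ring over the thin post. Both are released, and I handed the job in at about 22 s with the gripper open and well clear.

**Final camera checks (top and side):**
- **Height:** both ring rims are 54–55 mm above the worktop, where 54 mm means lying flat on the foot.
- **Centring:** by the top view the rings are about 4–5 mm off their post axes (limit 13 mm). The side view's direct rim fits put them up to about 8 mm off. I put that difference down to the side view's slant, since that view read the feet several millimetres off as well.
- **Forces:** tool forces stayed around 1 N in every reading I took.

No check failed. I did not measure tilt separately; it is judged only from the rim heights and the pictures, where both rings look level.

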